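Lift the pink denture out of the deep rinsing well

TASK

Take the blue-handled picker from its forked stand, hook the carrier that holds the pink denture by its orange bail and lift it out of the deep well, without the fingers touching the carrier. Set it down upright on the green pad while it is still on the hook, then unhook it and hang the picker back in its stand.

Things in the scene. Friction and masses are not known exactly. Their poses are not given: they have to be found in the camera images.
- picker_grip (a point): Centre of the loose 140 g picker's blue grip, 24x24 mm, 60 tall, z up. Below: black disc 50 dia., 4 thick, underside 34 below here; rod 8 dia. on the axis; flat foot 16 wide, 4 thick, top face 142 below here, from 4 behind to 30 ahead (+x) of the axis, its end (26 to 30) a lip 8 high above that face. A bail bar rests on the foot between rod and lip, 15 ahead of the axis when centred.
- pink_carrier: Steel carrier with the pink denture, loose, about 130 g. Origin: centre of its underside, z up. Plate 46 (x) by 50 (y) mm, load up to 18 high. Orange bail: a straight bar 5 thick along y over the origin, underside 56 and top 61 above it, on two posts, 42 clear between. It stands in one of the two wells; a like carrier with a yellowish stone cast, not wanted, in the other.
- bath: Fixed white and steel rinsing unit, drained, 107 (x) by 167 (y) mm, rim 130 above the table. Origin: centre of its underside. Two open wells side by side at y = +40.5 and -40.5, each 97 (x) by 76 (y), floor 5 above the table, walls 5 thick. Each carrier stands about 11 ahead (+x) of its well's middle, square to it within 2 degrees, so the picker's foot has room on the -x side of the bail.
- stand_slot (a point): Middle of the fixed stand's fork slot, at the fork's upper face, 135 mm above the table. Slot 26 wide, open along this point's -x, closed 19 ahead (+x); prongs 20 wide, 8 thick, end 32 behind. The picker hangs here, rod in the slot, disc on the prongs, foot about along +x. A column under the fork starts 57 ahead; base plate 8 thick, reaching 40 behind.
- pad_top (a point): Centre of the upper face of the fixed green pad, 120 x 120 mm, 4 mm thick, flat on the table; x and y along its sides, z up.
Mind the look-alikes: they are no part of the job. What is shaped like the part that bears stand_slot but purple or turquoise is not meant.

How it is judged:
By the outcome, as a careful person would: the job done as asked, in the order asked, and still so for the second after the job is handed in, with the robot touching nothing.
It also fails if it takes over 69 s, if anything falls off the work surface, if the arm or the gripper's body presses on something with over 40 N, if the wrist force passes 120 N, or if a joint passes its speed limit or range.

ROBOT

A 6-joint arm with a two-finger parallel gripper is mounted at the origin on the work surface. World frame = base frame: x ahead of the robot, y to its left, z up, the work surface at z = 0. Lengths are in m, angles in rad, forces in N, time in s.
With the tool pointing down it reaches from about 0.375 to 0.9 m from the base axis. Payload 3.1 kg.
Tool frame: the origin (TCP) lies midway between the tips of the shut fingers; the grasp point (between the pads) lies 19 mm behind it; x points along the fingers, z is the direction in which the jaws open and shut, and the axes are right-handed (so a half turn about x gives the same grasp; the last joint's range is limited). The gripper opens to 85 mm and grips with 20 to 120 N. Pads are 22 mm wide; open, the fingers measure 114 mm over their backs; the gripper's body (76 mm by 85 mm) begins 54 mm behind the grasp point. The pads swing forward as they close: fully open they stand 13 mm farther back than shut.
Start: joints at [-1.516, 0.527, 1.433, -0, 1.181, -0.178], TCP at [0.144, -0.608, 0.231] pointing down, gripper open.
Joint ranges: [-3.08, 3.08], [-0.75, 2.2], [0.22, 2.44], [-1.43, 4.57], [0, 2.65], [-2.85, 2.85]. Speed limits (rad/s): [2.79, 2.79, 3.14, 3.14, 3.14, 3.14].

INTERFACE

Orientations are given as a unit quaternion [x, y, z, w].
In Python, from station import status, snapshot, camera_params, ticket gives the robot as it stands.
- The arm moves only by the tool arm_command, never from a script. Its argument "series" is a list that holds one entry, the list of rows, each a list of 4 numbers: the shift along the tool's x, y, z in mm, then the turn about the tool's x in rad. A call has 1 to 10 rows; each row shifts and turns the commanded pose from where the row before left it, along the tool's axes as they then stand; what a row does not reach is not made up. A row lasts 1/10 s, in which the tool goes at most 50 mm and 8.59 degrees, less where a joint would pass 70% of its speed; a pose out of reach is approached as far as the arm can. A call is refused whole if a number of a shift passes 50 or a number of a turn 0.15, either way. A call with a gripper value outside its range is refused whole. "jaw" is the opening in per cent of the stroke, from 0 (shut) to 100 (fully open), set as the call begins (left out, the last holds). The fingers move at their own pace and stop on an object; "force" is the grip in N (left out, the last holds). Time passes only in rows, so rows that do not move let the fingers close. It gives the time, the measured TCP pose, the force and the opening at its end, in the units of the state.
- status.sense(): the state, without advancing time (a new reading comes with each control period).
- snapshot(name): name is "scene" or "side" or "wrist"; returns the picture (400x640x3 uint8, red, green, blue); there is no depth.
- camera_params(name): a dict with "fovy" (degrees; the focal length in pixels is half the picture's height over the tangent of half this angle, whatever the lens; pixels are square), "cx", "cy" (the principal point, pixels), "extrinsics" (4x4, takes a point from camera to world coordinates); the wrist camera has in their place "mount" (4x4, takes a point from camera to tool coordinates, whose origin is the TCP and whose axes are the tool frame's). Camera axes: x right, y down, z forward; pixel columns grow to the right and rows downward; lengths in m; the calibration is good to about 2 mm. A picture is of the moment at which its call begins: read the wrist's pose just before it. camera_params takes no time and is no camera call.
- ticket.sign_off(): hands the job in, once; it reports no verdict.
The state is a dict: "t": time; "q": joint angles; "qd": joint speeds; "tau": joint torques, N m; "tcp_pos": TCP position; "tool_rot": TCP orientation; "force": force on the tool from outside, world axes, zero at the start; "ft_torque": the same for the moment, N m; "finger_gap": opening from 0.0 (shut) to 1.0 (fully open).
Only numpy, scipy, OpenCV 4.12 (cv2) and the standard library are available. Lean on these libraries where they do the work, as an engineer would, in place of code of your own. Each camera call takes 0.05 s, during which the arm holds its last target. There are 200 camera calls.

## Working session

There is one attempt and no reset: what is moved stays moved. The work goes in short steps, Python scripts to look and compute and a tool call to move; the robot and the scene stay as the last step left them, time stands still between calls to the robot, and variables do not carry over. Pictures are saved under pics/ and viewed, about 8 in all and at most 12, crops included, and the job is handed in when it is done.

Besides the shell and the picture viewer there is one more tool, called after ">>>" in YAML: its name, and indented under it one key for each argument. arm_command: Moves the arm, as the interface text tells. Its arguments: {"type":"object","properties":{"series":{"type":"array"},"jaw":{"type":"number"},"force":{"type":"number"}},"required":["series"]}

```bash
mkdir -p pics; ls; python3 - <<'E'
from station import status, snapshot, camera_params
import cv2, numpy as np
np.set_printoptions(precision=4,suppress=True)
s=status.sense(); print(s['t'],s['tcp_pos'],s['tool_rot'],s['finger_gap'])
for n in ['scene','side','wrist']:
    im=snapshot(n); cv2.imwrite(f'pics/{n}0.png',im[:,:,::-1]); print(n,camera_params(n))
a=[cv2.imread(f'pics/{n}0.png') for n in ['scene','side']]
E
```

```text
pics
0.0 [ 0.1442 -0.6074  0.2303] [ 0.4391  0.5552 -0.438   0.5542] 0.9981976724054503
scene {'fovy': 52.49915573752851, 'cx': 321.43351855626685, 'cy': 197.67096479387786, 'extrinsics': array([[-0.7675,  0.6057, -0.2099,  0.6172],
       [ 0.641 ,  0.7206, -0.2644,  0.3163],
       [-0.0089, -0.3375, -0.9413,  1.0253],
       [ 0.    ,  0.    ,  0.    ,  1.    ]])}
side {'fovy': 48.69469591790105, 'cx': 321.1481180559833, 'cy': 201.1039287364805, 'extrinsics': array([[-0.8363, -0.2766,  0.4734, -0.1259],
       [-0.5482,  0.4397, -0.7114,  0.9373],
       [-0.0114, -0.8545, -0.5194,  0.7658],
       [ 0.    ,  0.    ,  0.    ,  1.    ]])}
wrist {'fovy': 59.425324221083834, 'cx': 317.26990805315194, 'cy': 204.81648552695097, 'mount': array([[-0.0009, -0.2996,  0.9541, -0.1422],
       [-0.0007, -0.9541, -0.2996,  0.0761],
       [ 1.    , -0.001 ,  0.0007,  0.0005],
       [ 0.    ,  0.    ,  0.    ,  1.    ]])}
```

View pics/scene0.png

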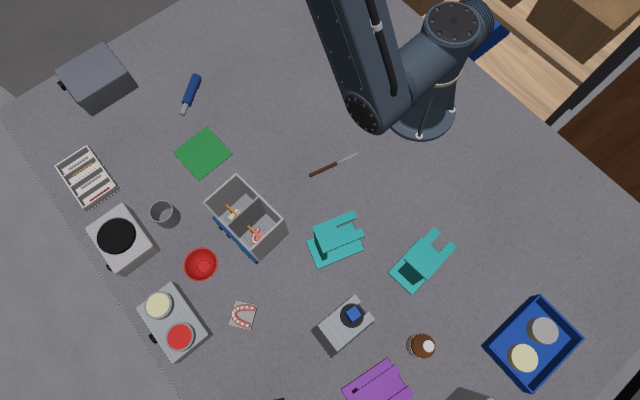

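View pics/side0.png

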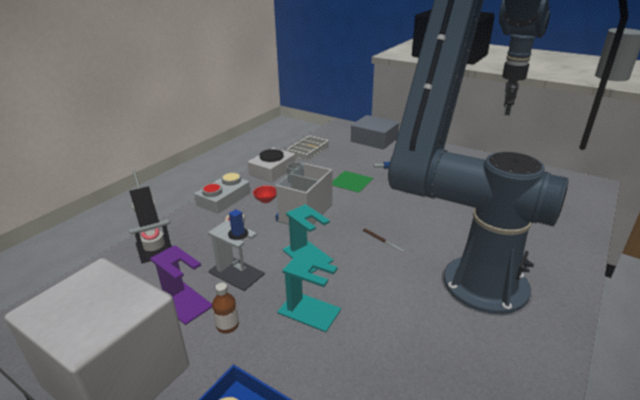

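The scene view shows the picker in its grey stand (~352,315), the bath (~245,218) with the pink carrier in its lower-right well (~256,233), and the green pad (~203,154). The side view shows the picker at (237,225).

```bash
cat > h.py <<'E'
from station import status, snapshot, camera_params
import cv2, numpy as np
from scipy.spatial.transform import Rotation as R
np.set_printoptions(precision=4,suppress=True)
def cam(n,s=None):
    p=camera_params(n); f=200/np.tan(np.radians(p['fovy']/2))
    if n=='wrist':
        s=s or status.sense(); T=np.eye(4); T[:3,:3]=R.from_quat(s['tool_rot']).as_matrix(); T[:3,3]=s['tcp_pos']; E=T@p['mount']
    else: E=p['extrinsics']
    return dict(f=f,cx=p['cx'],cy=p['cy'],E=np.array(E))
def ray(c,u,v):
    d=c['E'][:3,:3]@np.array([(u-c['cx'])/c['f'],(v-c['cy'])/c['f'],1]); return c['E'][:3,3],d/np.linalg.norm(d)
def onz(c,uv,z):
    o,d=ray(c,*uv); return o+d*(z-o[2])/d[2]
def tri(rs):
    A=sum(np.eye(3)-np.outer(d,d) for o,d in rs); b=sum((np.eye(3)-np.outer(d,d))@o for o,d in rs); return np.linalg.solve(A,b)
def proj(c,P):
    q=c['E'][:3,:3].T@(np.asarray(P)-c['E'][:3,3]); return np.array([c['f']*q[0]/q[2]+c['cx'],c['f']*q[1]/q[2]+c['cy']])
def blobs(im,lo,hi,amin=20):
    m=cv2.inRange(cv2.cvtColor(im,cv2.COLOR_RGB2HSV),np.array(lo),np.array(hi))
    n,_,st,ce=cv2.connectedComponentsWithStats(m)
    return m,[(ce[i],st[i]) for i in range(1,n) if st[i][4]>=amin]
def snap(n,name):
    s=status.sense(); c=cam(n,s); im=snapshot(n); cv2.imwrite(f'pics/{name}.png',im[:,:,::-1]); return im,c
E
python3 - <<'E'
from h import *
ims={n:cv2.imread(f'pics/{n}0.png')[:,:,::-1].copy() for n in ['scene','side']}
for n in ims:
    for nm,lo,hi in [('blue',(105,150,50),(125,255,255)),('green',(55,120,50),(75,255,255)),('orange',(8,130,120),(20,255,255))]:
        print(n,nm,[(c.round(1),s) for c,s in blobs(ims[n],lo,hi)[1]])
cs=cam('scene');cd=cam('side')
for nm,uv,z in [('grip',(352,313),.2),('standbase',(320,340),.13),('bathcorners',(238,175),.13),('',(285,218),.13),('',(249,256),.13),('',(206,210),.13),('pad',(203,154),.004)]: print(nm,onz(cs,uv,z))
a=cv2.imread('pics/scene0.png')
b=np.vstack([cv2.resize(a[165:270,195:295],(500,525),interpolation=cv2.INTER_CUBIC)])
c=cv2.resize(a[285:365,305:385],(525,525),interpolation=cv2.INTER_CUBIC)
cv2.imwrite('pics/crop0.png',cv2.resize(np.hstack([b,c]),(800,410)))
E
```

```text
scene blue [(array([490.1,  40.2]), array([469,  20,  40,  41, 454], dtype=int32)), (array([191.3,  88.9]), array([182,  74,  19,  32, 270], dtype=int32)), (array([235.4, 240.8]), array([213, 218,  45,  46, 139], dtype=int32)), (array([532.5, 342.9]), array([ 481,  295,  104,   99, 3999], dtype=int32)), (array([352.6, 313.8]), array([345, 306,  17,  17, 171], dtype=int32))]
scene green [(array([202.3, 153.1]), array([ 174,  127,   58,   53, 1600], dtype=int32))]
scene orange [(array([230.5, 209.4]), array([226, 205,  11,  10,  27], dtype=int32)), (array([253.4, 231.3]), array([248, 225,  13,  13,  35], dtype=int32))]
side blue [(array([341.9,  47.6]), array([  275,     0,   159,   120, 11608], dtype=int32)), (array([495.3,  21.7]), array([481,   0,  30,  45, 556], dtype=int32)), (array([578.9,  24.9]), array([ 533,    0,   87,   55, 3493], dtype=int32)), (array([633.2,  13.8]), array([625,   0,  15,  29, 359], dtype=int32)), (array([234.9, 213. ]), array([230, 210,  11,   7,  48], dtype=int32)), (array([241.3, 387.4]), array([ 200,  365,   91,   35, 1574], dtype=int32))]
side green [(array([351.3, 181. ]), array([333, 172,  39,  20, 478], dtype=int32))]
side orange []
grip [0.5412 0.3073 0.2   ]
standbase [0.6217 0.3046 0.13  ]
bathcorners [ 0.5337 -0.1083  0.13  ]
 [0.5138 0.0489 0.13  ]
 [0.6301 0.0669 0.13  ]
 [ 0.6426 -0.0847  0.13  ]
pad [ 0.5595 -0.2827  0.004 ]
```

View pics/crop0.png

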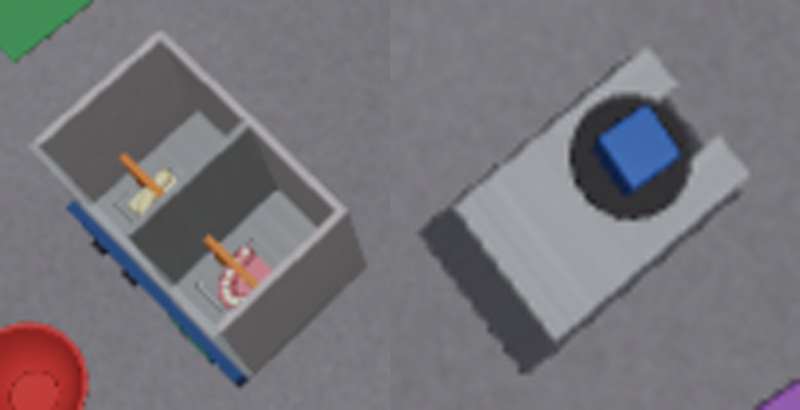

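The crop shows the bath with both orange bails nearer the blue panel, so bath +x points toward the panel. The pink carrier is in the lower-right well. The picker hangs in the grey stand, with the slot opening toward the upper right.

```bash
python3 - <<'E'
from h import *
s=status.sense(); M=R.from_quat(s['tool_rot']).as_matrix(); print(M)
cs=cam('scene'); cd=cam('side')
im=cv2.imread('pics/scene0.png')[:,:,::-1].copy()
C=lambda x,y:(195+x*390/400*100/390*400/400/1.0,0)
# orange blobs in scene: bail at z~.064
m,b=blobs(im,(8,130,120),(20,255,255))
for c,_ in b: print('bail',c.round(1),onz(cs,c,.0635))
# min area rect of green
m,b=blobs(im,(55,120,50),(75,255,255)); k=max(cv2.findContours(m,0,2)[0],key=cv2.contourArea)
bx=cv2.boxPoints(cv2.minAreaRect(k)); P=[onz(cs,p,.004) for p in bx]
print('pad',np.array(P)); print(np.linalg.norm(np.diff(np.array(P),axis=0),axis=1))
print('padc',onz(cs,b[0][0],.004), 'side', onz(cd,(351.3,181),.004))
# stand fork edges from crop (scale: crop px->image): right part x0=390
f=lambda x,y:(305+(x-390)/410*80*1.0,285+y/410*80)
for p in [(455,208),(558,343),(645,48),(748,180),(675,85),(700,150)]: print('fork',p,onz(cs,f(*p),.135))
print('tri grip top', tri([ray(cs,*f(641,133)),ray(cd,234.9,213)]))
E
```

```text
[[-0.0001  0.973   0.2307]
 [ 0.0017  0.2307 -0.973 ]
 [-1.      0.0003 -0.0017]]
bail [230.5 209.4] [ 0.5966 -0.0763  0.0635]
bail [253.4 231.3] [0.5865 0.0061 0.0635]
pad [[ 0.6199 -0.3426  0.004 ]
 [ 0.4951 -0.353   0.004 ]
 [ 0.4978 -0.2319  0.004 ]
 [ 0.6192 -0.2247  0.004 ]]
[0.1253 0.1212 0.1216]
padc [ 0.5594 -0.2863  0.004 ] side [ 0.5531 -0.2796  0.004 ]
fork (455, 208) [0.6072 0.2796 0.135 ]
fork (558, 343) [0.6085 0.3458 0.135 ]
fork (645, 48) [0.5052 0.2815 0.135 ]
fork (748, 180) [0.508  0.3483 0.135 ]
fork (675, 85) [0.5057 0.3008 0.135 ]
fork (700, 150) [0.5151 0.3269 0.135 ]
tri grip top [0.5371 0.309  0.1953]
```

>>> arm_command:
  series:
    - [[-30, 0, 0, 0.117], [-50, 0, 0, 0.116], [0, 28.6, -35.9, 0], [0, 28.6, -35.9, 0], [0, 28.6, -35.9, 0], [0, 28.6, -35.9, 0], [0, 28.6, -35.9, 0], [0, 28.6, -35.9, 0], [0, 28.6, -35.9, 0], [0, 28.6, -35.9, 0]]

```text
t: 1.15
tcp_pos: [0.3738, -0.3192, 0.3112]
tool_rot: [0.5, 0.5, -0.5, 0.5]
force: [0.3, -0.7, 0.3]
finger_gap: 0.998
```

>>> arm_command:
  series:
    - [[0, 28.6, -35.9, 0], [0, 28.6, -35.9, 0], [0, 28.6, -35.9, 0], [0, 28.6, -35.9, 0], [0, 28.6, -35.9, 0], [0, 28.6, -35.9, 0], [0, 28.6, -35.9, 0], [0, 28.6, -35.9, 0], [0, 28.6, -35.9, 0], [0, 0, 0, 0]]

```text
t: 2.15
tcp_pos: [0.633, 0.0068, 0.3105]
tool_rot: [0.499, 0.502, -0.498, 0.501]
force: [-0.5, 0.2, 0.5]
finger_gap: 0.998
```

```bash
python3 - <<'E'
from h import *
im,c=snap('wrist','w1'); s=status.sense(); print(s['t'],s['tcp_pos'],R.from_quat(s['tool_rot']).as_matrix())
m,b=blobs(im,(8,130,120),(20,255,255))
for ce,st in b: print('bail',ce.round(1),st,onz(c,ce,.0635))
E
```

```text
2.2 [0.6313 0.0046 0.3104] [[-0.0008  1.      0.0042]
 [ 0.0002  0.0042 -1.    ]
 [-1.     -0.0008 -0.0002]]
bail [383.3 198.9] [361 195  45   9 200] [ 0.5951 -0.0702  0.0635]
bail [314.7 206.2] [294 202  42  10 187] [0.5858 0.0092 0.0635]
```

View pics/w1.png

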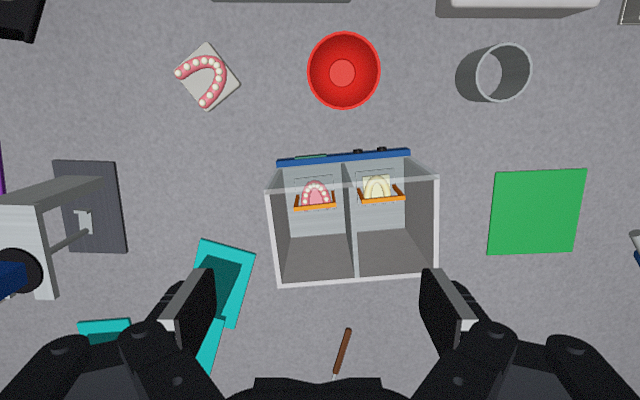

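The wrist view shows the pink carrier's bail at (315,206), the other bail at (383,199), and the pad at about (537,212). The stand with the picker is at the left edge.

```bash
python3 - <<'E'
from h import *
from types import SimpleNamespace
im=cv2.imread('pics/w1.png')[:,:,::-1].copy(); c=cam('wrist'); cs=cam('scene'); sc=cv2.imread('pics/scene0.png')[:,:,::-1].copy()
m,b=blobs(im,(8,130,120),(20,255,255)); ms,bs=blobs(sc,(8,130,120),(20,255,255))
bb=sorted(b,key=lambda t:t[0][0]); 
print('tri pink',tri([ray(c,*bb[0][0]),ray(cs,253.4,231.3)]),'other',tri([ray(c,*bb[1][0]),ray(cs,230.5,209.4)]))
ks=cv2.findContours(m,0,2)[0]
for k in ks:
    if len(k)<8: continue
    r=cv2.boxPoints(cv2.minAreaRect(k)); P=np.array([onz(c,p,.066) for p in r]); print('bailbox',r.round(1).tolist(),P[:,:2].tolist(),)
m,b=blobs(im,(55,120,50),(75,255,255)); k=max(cv2.findContours(m,0,2)[0],key=cv2.contourArea)
q=cv2.approxPolyDP(k,8,True)[:,0]; P=np.array([onz(c,p,.004) for p in q]); print('pad',q.tolist(),P[:,:2],P.mean(0))
print('pad tri',tri([ray(c,*proj(c,P.mean(0))),ray(cs,202.3,153.1)]))
# bath rim corners (outer), read off picture
P=np.array([onz(c,p,.13) for p in [(264.5,191),(439.5,176),(438.5,264),(279.5,287)]]); print('rim',P[:,:2],P.mean(0),np.linalg.norm(P-np.roll(P,1,0),axis=1))
E
```

```text
tri pink [0.586  0.0071 0.0689] other [ 0.597  -0.07    0.0785]
bailbox [[293.5, 206.5], [334.79998779296875, 201.5], [335.3999938964844, 206.1999969482422], [294.0, 211.1999969482422]] [[0.5838988685146264, 0.03111748733457568], [0.5900598354464879, -0.016670898343071176], [0.5843836293658763, -0.01742761455015428], [0.5781715947273077, 0.030559972056334345]]
bailbox [[360.8999938964844, 198.89999389648438], [404.8999938964844, 194.5], [405.29998779296875, 199.10000610351562], [361.29998779296875, 203.5]] [[0.5933179641039861, -0.04659616603894545], [0.598731784824166, -0.09675843967153458], [0.5932919426181351, -0.09770940489720431], [0.5878350477053415, -0.047345869968433096]]
bailbox [[293.79998779296875, 203.6999969482422], [295.8999938964844, 194.5], [298.0, 195.0], [296.0, 204.1999969482422]] [[0.5872519340155383, 0.03062773873757645], [0.5983125907737912, 0.02809862034042812], [0.597760146964988, 0.025680014991635355], [0.5866902084337337, 0.02819023177590038]]
bailbox [[356.1000061035156, 188.5], [358.20001220703125, 187.3000030517578], [363.5, 196.6999969482422], [361.5, 197.89999389648438]] [[0.6056805989469646, -0.040674669110958135], [0.6070632603876407, -0.04295382250535421], [0.5959832694752271, -0.04952727036937343], [0.5945775202679641, -0.047235868975344576]]
pad [[586, 169], [496, 172], [487, 254], [571, 251]] [[ 0.6165 -0.3459]
 [ 0.6121 -0.2294]
 [ 0.4949 -0.2351]
 [ 0.4999 -0.3521]] [ 0.5558 -0.2906  0.004 ]
pad tri [ 0.5604 -0.2798  0.0178]
rim [[ 0.6198  0.054 ]
 [ 0.635  -0.1112]
 [ 0.5433 -0.1201]
 [ 0.5163  0.0427]] [ 0.5786 -0.0337  0.13  ] [0.1041 0.1659 0.0921 0.165 ]
```

>>> arm_command:
  series:
    - [[0, -13, -44, 0], [0, -13, -44, 0], [0, -13, -44, 0], [0, -13, -44, 0], [0, -13, -44, 0], [0, -13, -44, 0], [0, -13, -44, 0], [0, 0, 0, 0]]

```text
t: 3.0
tcp_pos: [0.5369, 0.3137, 0.3112]
tool_rot: [0.499, 0.502, -0.499, 0.5]
force: [-0.8, -1.3, 0.8]
finger_gap: 1.001
```

```bash
python3 - <<'E'
from h import *
im,c=snap('wrist','w2'); s=status.sense(); print(s['t'],s['tcp_pos'],s['q'])
m,b=blobs(im,(105,130,40),(125,255,255),60)
for ce,st in b: print('blue',ce.round(1),st)
E
```

```text
3.05 [0.5381 0.3112 0.3111] [ 0.345   0.4474  1.3425 -0.0004  1.3527  1.9126]
blue [584.1  78.6] [527  70 113  17 742]
blue [323.6 189. ] [ 307  166   34   46 1333]
blue [ 93.6 307.5] [  40  289  116   54 3358]
```

View pics/w2.png

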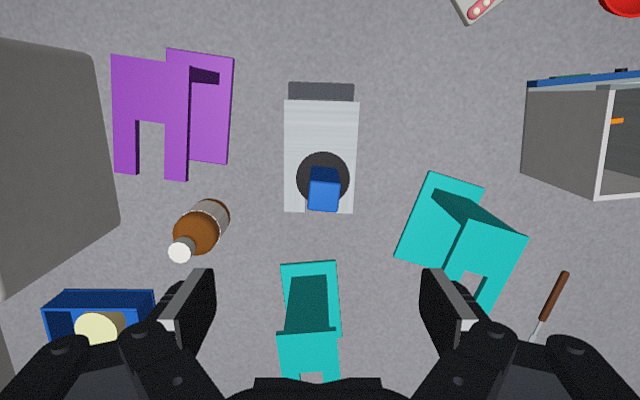

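The picker is at (323,189) with its grip's bright top face around (323,196), on the black disc in the grey fork. A turquoise look-alike stand is on either side.

```bash
python3 - <<'E'
from h import *
cs=cam('scene'); c=cam('wrist'); tops={}
for n,cc,box in [('w2',c,(290,350,150,230)),('scene0',cs,(335,375,295,335))]:
    im=cv2.imread(f'pics/{n}.png')[:,:,::-1].copy(); x0,x1,y0,y1=box
    hsv=cv2.cvtColor(im,cv2.COLOR_RGB2HSV)[y0:y1,x0:x1]; m=cv2.inRange(hsv,np.array((105,120,40)),np.array((125,255,255)))
    v=hsv[...,2][m>0]; t,_=cv2.threshold(v,0,255,cv2.THRESH_OTSU); mm=((hsv[...,2]>t)&(m>0)).astype(np.uint8)
    k=max(cv2.findContours(mm,0,2)[0],key=cv2.contourArea); r=cv2.minAreaRect(k); bp=cv2.boxPoints(r)+[x0,y0]; tops[n]=np.array(r[0])+[x0,y0]
    P=np.array([onz(cc,p,.199) for p in bp]); print(n,t,bp.tolist(),P[:,:2],'sides',np.linalg.norm(P-np.roll(P,1,0),axis=1),'c',P.mean(0))
print('tri top',tri([ray(c,*tops['w2']),ray(cs,*tops['scene0'])]))
# fork in wrist: light corners
for p in [(285,100),(357,102),(284,212),(353,213)]: print('fork',onz(c,p,.135))
im=cv2.imread('pics/w2.png'); 
cv2.imwrite('pics/w2c.png',cv2.resize(im[75:235,265:375],None,fx=3.6,fy=3.6,interpolation=cv2.INTER_CUBIC))
E
```

```text
w2 151.0 [[306.6585388183594, 209.07316970825195], [309.9024429321289, 179.87804985046387], [340.52439880371094, 183.28049087524414], [337.2804946899414, 212.4756088256836]] [[0.531  0.3184]
 [0.5539 0.3159]
 [0.5513 0.293 ]
 [0.5283 0.295 ]] sides [0.0236 0.023  0.023  0.0231] c [0.5411 0.3056 0.199 ]
scene0 114.0 [[345.153844833374, 311.230770111084], [354.615385055542, 304.923077583313], [361.384614944458, 315.0769233703613], [351.92307472229004, 321.38461685180664]] [[0.5492 0.2962]
 [0.527  0.2991]
 [0.5296 0.3221]
 [0.5517 0.3191]] sides [0.023  0.0224 0.0231 0.0222] c [0.5394 0.3091 0.199 ]
tri top [0.5388 0.3072 0.1907]
fork [0.6098 0.3385 0.135 ]
fork [0.6083 0.2758 0.135 ]
fork [0.507 0.342 0.135]
fork [0.5061 0.2759 0.135 ]
```

View pics/w2c.png

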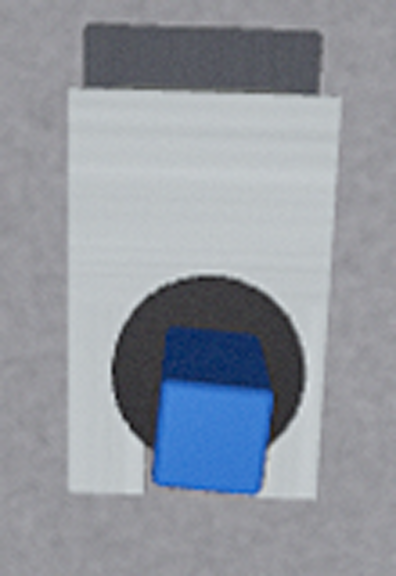

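>>> arm_command:
  series:
    - [[0, 2, 4, 0.11], [0, 0, 0, 0], [30, 0, 0, 0], [30, 0, 0, 0], [0, 0, 0, 0]]

```text
t: 3.55
tcp_pos: [0.5391, 0.3032, 0.2471]
tool_rot: [-0.523, -0.473, 0.53, -0.47]
force: [-1.9, -0.5, -1.3]
finger_gap: 1.001
```

```bash
python3 - <<'E'
from h import *
s=status.sense(); M=R.from_quat(s['tool_rot']).as_matrix(); print(s['t'],s['tcp_pos'],M,s['force'])
im,c=snap('wrist','w3'); 
hsv=cv2.cvtColor(im,cv2.COLOR_RGB2HSV); x0,x1,y0,y1=270,370,140,300
hsv=hsv[y0:y1,x0:x1]; m=cv2.inRange(hsv,np.array((105,120,40)),np.array((125,255,255)))
v=hsv[...,2][m>0]; t,_=cv2.threshold(v,0,255,cv2.THRESH_OTSU); mm=((hsv[...,2]>t)&(m>0)).astype(np.uint8)
k=max(cv2.findContours(mm,0,2)[0],key=cv2.contourArea); r=cv2.minAreaRect(k); bp=cv2.boxPoints(r)+[x0,y0]
P=np.array([onz(c,p,.197) for p in bp]); print(bp.tolist(),P[:,:2],np.linalg.norm(P-np.roll(P,1,0),axis=1),P.mean(0), 'in tool',M.T@(P.mean(0)-s['tcp_pos']))
c2=dict(c); a=np.array([0.5381,.3112,.3111]); s2=dict(s); s2['tcp_pos']=a; s2['tool_rot']=R.from_matrix([[0,1,.0042],[0,.0042,-1],[-1,0,0]]).as_quat()
print('tri',tri([ray(c,*(np.array(r[0])+[x0,y0])),ray(cam('wrist',s2),323.6,196.2)]))
E
```

```text
3.55 [0.5391 0.3032 0.2471] [[-0.0095  0.9938 -0.1104]
 [-0.0038 -0.1105 -0.9939]
 [-0.9999 -0.0091  0.0048]] [-1.8967 -0.4918 -1.2619]
[[287.0, 213.0], [326.0, 213.0], [326.0, 249.0], [287.0, 249.0]] [[0.5515 0.3184]
 [0.549  0.296 ]
 [0.5263 0.2984]
 [0.5289 0.3216]] [0.0228 0.0226 0.0228 0.0234] [0.5389 0.3086 0.197 ] in tool [ 0.0501 -0.0004 -0.0056]
tri [0.5477 0.3065 0.2193]
```

>>> arm_command:
  series:
    - [[0, 0, -5, 0], [32, 0, 0, 0], [32, 0, 0, 0], [20, 0, 0, 0], [10, 0, 0, 0], [0, 0, 0, 0]]

```text
t: 4.2
tcp_pos: [0.5425, 0.3112, 0.1574]
tool_rot: [-0.527, -0.472, 0.527, -0.472]
force: [-0.9, 0.7, 0.3]
finger_gap: 0.998
```

>>> arm_command:
  series:
    - [[0, 0, 0, 0], [0, 0, 0, 0], [0, 0, 0, 0], [0, 0, 0, 0], [0, 0, 0, 0], [0, 0, 0, 0], [0, 0, 0, 0], [0, 0, 0, 0]]
  jaw: 0
  force: 60

```text
t: 5.0
tcp_pos: [0.5427, 0.3112, 0.1583]
tool_rot: [0.527, 0.471, -0.526, 0.472]
force: [0.2, -0.6, 5.5]
finger_gap: 0.274
```

```bash
python3 - <<'E'
from h import *
s2=dict(tcp_pos=np.array([0.5381,.3112,.3111]),tool_rot=R.from_matrix([[0,1,.0042],[0,.0042,-1],[-1,0,0]]).as_quat())
c=cam('wrist',s2)
for p,z in [((281,265),.0),((335,261),.0),((281,265),.135),((335,261),.135),((277,333),.135),((338,330),.135),((430,170),0.),((395,257),0),((430,170),.135),((483,187),0.135),((527,237),.135)]: print(p,z,onz(c,p,z))
cs=cam('scene')
for p in [(432,229),(456,246),(390,272),(412,293),(315,225),(362,235)]: print(p,onz(cs,p,.135),onz(cs,p,0))
E
```

```text
(281, 265) 0.0 [0.3817 0.3617 0.    ]
(335, 261) 0.0 [0.3882 0.2844 0.    ]
(281, 265) 0.135 [0.451  0.3465 0.135 ]
(335, 261) 0.135 [0.4556 0.2923 0.135 ]
(277, 333) 0.135 [0.37   0.3531 0.135 ]
(338, 330) 0.135 [0.374  0.2876 0.135 ]
(430, 170) 0.0 [0.5207 0.1619 0.    ]
(395, 257) 0 [0.3948 0.1992 0.    ]
(430, 170) 0.135 [0.5486 0.2063 0.135 ]
(483, 187) 0.135 [0.5325 0.155  0.135 ]
(527, 237) 0.135 [0.4821 0.1045 0.135 ]
(432, 229) [0.2753 0.285  0.135 ] [0.2235 0.2803 0.    ]
(456, 246) [0.2623 0.3471 0.135 ] [0.2085 0.3518 0.    ]
(390, 272) [0.4145 0.295  0.135 ] [0.3838 0.2918 0.    ]
(412, 293) [0.4092 0.3581 0.135 ] [0.3776 0.3645 0.    ]
(315, 225) [0.4722 0.1075 0.135 ] [0.4503 0.0758 0.    ]
(362, 235) [0.4059 0.1937 0.135 ] [0.3739 0.1751 0.    ]
```

>>> arm_command:
  series:
    - [[-9, 0, 0, 0], [-9, 0, 0, 0], [0, 0, 0, 0], [0, -16, 1.5, 0], [0, -16, 1.5, 0], [0, -16, 1.5, 0], [0, -16, 1.5, 0], [0, -16, 1.5, 0], [0, 0, 0, 0]]

```text
t: 5.9
tcp_pos: [0.459, 0.3122, 0.175]
tool_rot: [-0.525, -0.473, 0.528, -0.472]
force: [0.2, 0.6, -1.6]
finger_gap: 0.27
```

```bash
python3 - <<'E'
from h import *
s=status.sense(); print(s['t'],s['tcp_pos'],s['force'],s['finger_gap'])
im,c=snap('wrist','w4'); im2,_=snap('scene','s4'); im3,_=snap('side','d4')
cv2.imwrite('pics/v4.png',np.vstack([np.hstack([cv2.resize(im2[200:360,260:460],(400,320)),cv2.resize(im3[150:310,170:370],(400,320))])])[:,:,::-1])
E
```

```text
5.9 [0.459  0.3122 0.175 ] [ 0.2172  0.6483 -1.6146] 0.2702548854947162
```

View pics/v4.png

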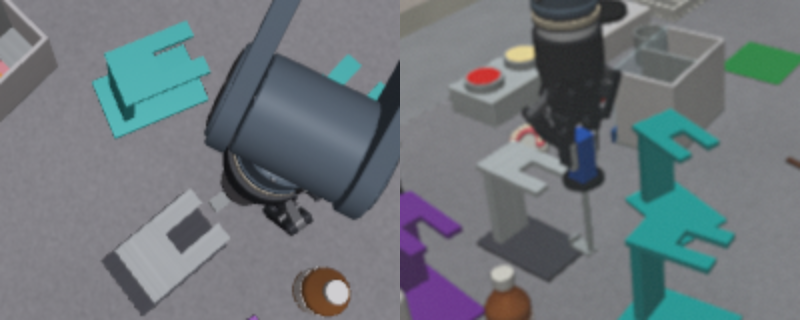

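The side view shows the picker gripped upright and clear of the fork, with its foot visible below the disc. Next: lift, turn and travel to the well.

>>> arm_command:
  series:
    - [[-46, 0, 0, 0], [-46, 0, 0, 0], [-46, 0, 0, -0.12], [-46, 0, 0, -0.115], [0, 7.1, 45.4, 0], [0, 7.1, 45.4, 0], [0, 7.1, 45.4, 0], [0, 7.1, 45.4, 0], [0, 7.1, 45.4, 0], [0, 7.1, 45.4, 0]]

```text
t: 7.05
tcp_pos: [0.5392, 0.045, 0.3596]
tool_rot: [0.468, 0.53, -0.468, 0.53]
force: [0.8, 0.2, -2.0]
finger_gap: 0.275
```

>>> arm_command:
  series:
    - [[0, 7.1, 45.4, 0], [0, 0, 0, 0], [0, 0, 0, 0]]

```text
t: 7.35
tcp_pos: [0.5515, 0.0016, 0.3591]
tool_rot: [0.469, 0.53, -0.469, 0.529]
force: [0.2, -0.6, -2.0]
finger_gap: 0.272
```

```bash
python3 - <<'E'
from h import *
s=status.sense(); M=R.from_quat(s['tool_rot']).as_matrix(); print(s['t'],s['tcp_pos'],M,s['force'],s['finger_gap'])
w,c=snap('wrist','w5'); im2,cs=snap('scene','s5'); im3,cd=snap('side','d5')
cv2.imwrite('pics/v5.png',np.hstack([cv2.resize(w[100:400,170:470],(400,400)),cv2.resize(im3[60:260,240:440],(400,400))])[:,:,::-1])
m,b=blobs(w,(8,130,120),(20,255,255))
for ce,st in b: print('bail',ce.round(1),st,onz(c,ce,.0635))
ax=s['tcp_pos']; print('expected foot px side',proj(cd,ax+[0,0,-.131]),'disc',proj(cd,ax+[0,0,-.023]))
E
```

```text
7.35 [0.5515 0.0016 0.3591] [[-0.0001  0.9926  0.1211]
 [ 0.0005  0.1211 -0.9926]
 [-1.     -0.0001 -0.0005]] [ 0.2127 -0.5873 -2.0425] 0.2715937675621278
bail [379.2 130. ] [355 125  45   8 173] [ 0.5953 -0.0703  0.0635]
bail [313.  129.7] [294 128  40   5 156] [0.586  0.0103 0.0635]
expected foot px side [304.6034 152.4433] disc [303.3858 116.4649]
```

View pics/v5.png

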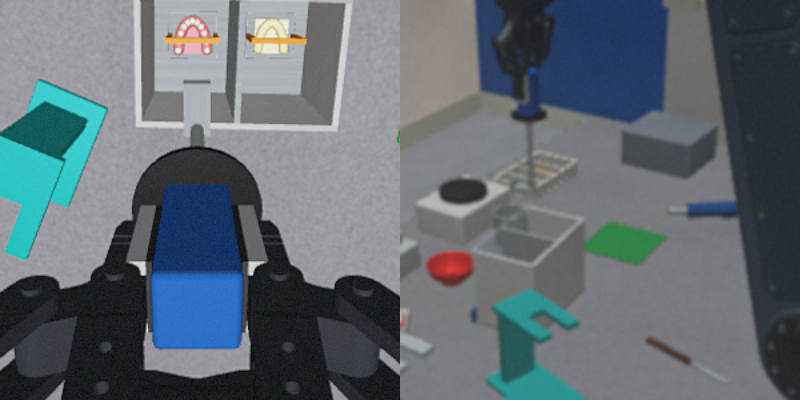

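The wrist view shows the foot's lip end at about (317,161) px, lined up with the pink bail at (313,130) px. The side view shows the picker hanging vertically above the bath.

```bash
python3 - <<'E'
from h import *
s=status.sense(); M=R.from_quat(s['tool_rot']).as_matrix(); c=cam('wrist',s); T=np.array(s['tcp_pos']); L=lambda P:M.T@(np.asarray(P)-T)*1000
im=cv2.imread('pics/w5.png'); 
g=cv2.cvtColor(im,cv2.COLOR_BGR2GRAY); print(g[152:172,317].tolist()); print(g[170,300:335].tolist())
for v in (160,161.5): print('lip',v,L(onz(c,(317.4,v),.236)))
print('bail top in tool',L(onz(c,(313,129.7),.066)),L(onz(c,(313,129.7),.061)))
# rim check
for p in [(168.5+.75*135,100),(170+.75*135,100+.75*127),(170+.75*339,100+.75*130)]: print('rim',onz(c,p,.13))
E
```

```text
[181, 177, 180, 184, 182, 183, 184, 173, 123, 86, 130, 174, 181, 177, 179, 179, 178, 178, 179, 179]
[118, 122, 115, 116, 118, 117, 114, 134, 187, 180, 178, 176, 177, 178, 178, 178, 178, 179, 180, 179, 178, 179, 177, 179, 179, 181, 184, 179, 107, 117, 118, 115, 117, 126, 121]
lip 160 [123.2528  28.6715   0.8585]
lip 161.5 [123.253   27.5164   0.8578]
bail top in tool [293.2538  35.5282  -4.2899] [298.254   35.0618  -4.3455]
rim [0.6151 0.0602 0.13  ]
rim [0.5151 0.0501 0.13  ]
rim [ 0.5335 -0.1177  0.13  ]
```

>>> arm_command:
  series:
    - [[0, -3, -5, 0], [0, 0, 0, 0], [40, 0, 0, 0], [40, 0, 0, 0], [40, 0, 0, 0], [40, 0, 0, 0], [20, 0, 0, 0], [4, 0, 0, 0], [0, 0, 0, 0]]

```text
t: 8.4
tcp_pos: [0.5472, 0.0084, 0.1753]
tool_rot: [0.468, 0.531, -0.468, 0.53]
force: [0.7, 1.2, -1.1]
finger_gap: 0.271
```

```bash
python3 - <<'E'
from h import *
s=status.sense(); print(s['t'],s['tcp_pos'],s['force'],s['finger_gap'])
w,c=snap('wrist','w6'); im2,cs=snap('scene','s6')
m,b=blobs(w,(8,130,120),(20,255,255)); print([(x.round(1),st) for x,st in b])
cv2.imwrite('pics/v6.png',np.hstack([cv2.resize(w[0:240,200:440],(400,400))])[:,:,::-1])
E
```

```text
8.4 [0.5472 0.0084 0.1753] [ 0.7359  1.2365 -1.0759] 0.27135845374440615
[(array([321.1, 148.2]), array([287, 138,  69,  16, 581], dtype=int32)), (array([436.1, 149.4]), array([401, 140,  67,  15, 568], dtype=int32))]
```

View pics/v6.png

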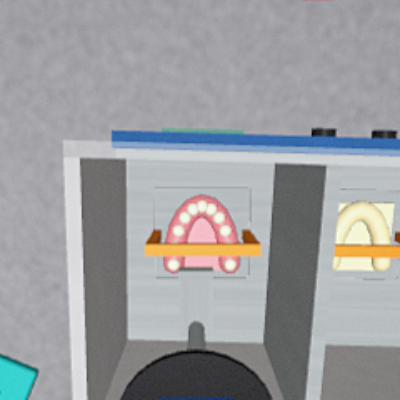

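The foot sits in the well just behind the bail (lip at about (318,161) px, bar at (321,148) px) and is laterally centred within a few mm. Next: advance 26 mm, then look.

>>> arm_command:
  series:
    - [[0, 9, 1, 0], [0, 9, 1, 0], [0, 8, 0, 0], [0, 0, 0, 0], [-5, 0, 0, 0], [-5, 0, 0, 0], [-5, 0, 0, 0], [0, 0, 0, 0]]

```text
t: 9.3
tcp_pos: [0.5736, 0.009, 0.1914]
tool_rot: [0.468, 0.53, -0.468, 0.531]
force: [-0.1, -0.8, -1.3]
finger_gap: 0.275
```

>>> arm_command:
  series:
    - [[-5, 0, 0, 0], [-5, 0, 0, 0], [-5, 0, 0, 0], [0, 0, 0, 0], [0, 0, 0, 0]]

```text
t: 9.8
tcp_pos: [0.5732, 0.0091, 0.2055]
tool_rot: [0.468, 0.53, -0.468, 0.53]
force: [0.1, -0.1, -2.6]
finger_gap: 0.273
```

```bash
python3 - <<'E'
from h import *
s=status.sense(); print(s['t'],s['tcp_pos'],s['force'],s['finger_gap'])
w,c=snap('wrist','w7'); im2,cs=snap('scene','s7')
m,b=blobs(w,(8,130,120),(20,255,255)); print([(x.round(1),st) for x,st in b])
cv2.imwrite('pics/v7.png',np.hstack([cv2.resize(w[0:240,200:440],(400,400))])[:,:,::-1])
E
```

```text
9.8 [0.5732 0.0091 0.2055] [ 0.0637 -0.1056 -2.607 ] 0.2725171114789173
[(array([317.9, 176.6]), array([287, 163,  63,  20, 497], dtype=int32)), (array([416.3, 175. ]), array([384, 163,  62,  18, 469], dtype=int32))]
```

View pics/v7.png

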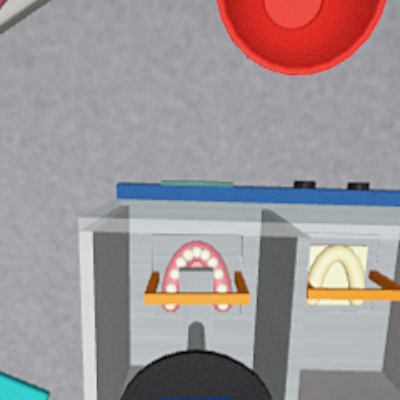

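The bar sits behind the lip, and the extra load on the wrist (−2.6 N) shows the carrier is hanging. Next: lift it straight out.

>>> arm_command:
  series:
    - [[-8, 0, 0, 0], [-14, 0, 0, 0], [-18, 0, 0, 0], [-20, 0, 0, 0], [-20, 0, 0, 0], [-20, 0, 0, 0], [-20, 0, 0, 0], [-16, 0, 0, 0], [-10, 0, 0, 0], [-4, 0, 0, 0]]

```text
t: 10.9
tcp_pos: [0.5734, 0.0091, 0.3566]
tool_rot: [0.468, 0.53, -0.468, 0.531]
force: [-0.3, 0.9, -3.1]
finger_gap: 0.272
```

>>> arm_command:
  series:
    - [[-3, 0, 0, 0], [0, 0, 0, 0], [0, 0, 0, 0]]

```text
t: 11.2
tcp_pos: [0.5727, 0.0092, 0.3574]
tool_rot: [0.468, 0.531, -0.468, 0.53]
force: [-0.6, -0.4, -3.2]
finger_gap: 0.272
```

```bash
python3 - <<'E'
from h import *
s=status.sense(); print(s['t'],s['tcp_pos'],s['force'],s['finger_gap'])
w,c=snap('wrist','w8'); im2,cs=snap('scene','s8'); im3,cd=snap('side','d8')
m,b=blobs(w,(8,130,120),(20,255,255)); print([(x.round(1),st) for x,st in b])
cv2.imwrite('pics/v8.png',np.hstack([cv2.resize(w[0:300,170:470],(400,400)),cv2.resize(im3[80:240,240:400],(400,400))])[:,:,::-1])
E
```

```text
11.2 [0.5727 0.0092 0.3574] [-0.5636 -0.4148 -3.1715] 0.2724808975404191
[(array([382. , 147.7]), array([358, 142,  45,   9, 185], dtype=int32)), (array([317.7, 176.5]), array([286, 163,  64,  20, 524], dtype=int32))]
```

View pics/v8.png

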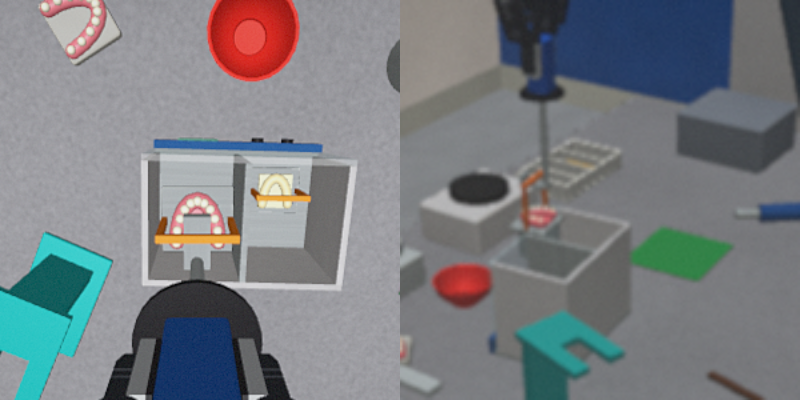

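The pink carrier hangs level on the hook, out of the well: bail at (318,176) px in the wrist view, and the side view shows it above the rim. Next: carry it gently to the pad.

>>> arm_command:
  series:
    - [[0, -1.3, 6, 0], [0, -2.6, 12, 0], [0, -3.9, 18, 0], [0, -5.2, 24, 0], [0, -5.7, 26, 0], [0, -5.7, 26, 0], [0, -5.7, 26, 0], [0, -5.7, 26, 0], [0, -5.7, 26, 0], [0, -5.7, 26, 0]]

```text
t: 12.35
tcp_pos: [0.5526, -0.2133, 0.3583]
tool_rot: [0.468, 0.53, -0.468, 0.53]
force: [-0.3, -0.1, -2.9]
finger_gap: 0.275
```

>>> arm_command:
  series:
    - [[0, -5.7, 26, 0], [0, -4.8, 22, 0], [0, -3.3, 15, 0], [0, -2, 9, 0], [0, -1.1, 5, 0], [0, 0, 0, 0], [0, 0, 0, 0], [0, 0, 0, 0], [0, 0, 0, 0], [0, 0, 0, 0]]

```text
t: 13.35
tcp_pos: [0.5461, -0.289, 0.3584]
tool_rot: [0.468, 0.53, -0.468, 0.53]
force: [0.4, -0.1, -2.2]
finger_gap: 0.277
```

```bash
python3 - <<'E'
from h import *
s=status.sense(); M=R.from_quat(s['tool_rot']).as_matrix();T=np.array(s['tcp_pos']); print(s['t'],T,s['force'],s['finger_gap'])
w,c=snap('wrist','w9'); im2,cs=snap('scene','s9'); im3,cd=snap('side','d9')
m,b=blobs(w,(8,130,120),(20,255,255)); print([(x.round(1),st) for x,st in b])
ce=min(b,key=lambda t:abs(t[0][0]-318)+abs(t[0][1]-176))[0]; B=onz(c,ce,T[2]-.1285); print('bail',B,M.T@(B-T))
m,b=blobs(w,(55,120,50),(75,255,255)); k=max(cv2.findContours(m,0,2)[0],key=cv2.contourArea); k=cv2.convexHull(k)
q=cv2.approxPolyDP(k,8,True)[:,0]; P=np.array([onz(c,p,.004) for p in q]); print('pad',q.tolist(),P[:,:2].tolist())
E
```

```text
13.35 [ 0.5461 -0.289   0.3584] [ 0.3569 -0.0754 -2.1819] 0.276606741272152
[(array([129. ,  94.8]), array([117,  92,  28,   6, 124], dtype=int32)), (array([317.9, 176.6]), array([286, 163,  64,  20, 504], dtype=int32))]
bail [ 0.5607 -0.2884  0.2299] [0.1285 0.0145 0.0012]
pad [[279, 95], [363, 102], [354, 185], [274, 179]] [[0.6151373741826014, -0.22914848513237657], [0.6203148734649004, -0.34333300598178734], [0.5038980437071477, -0.3492863942467333], [0.4983237881507346, -0.23266533146697185]]
```

>>> arm_command:
  series:
    - [[8, 0, 0, 0], [16, 0, 0, 0], [24, 0, 0, 0], [26, 0, 0, 0], [26, 0, 0, 0], [24, 0, 0, 0], [16, 0, 0, 0], [10, 0, 0, 0], [5, 0, 0, 0], [3, 0, 0, 0]]

```text
t: 14.5
tcp_pos: [0.5462, -0.2898, 0.2002]
tool_rot: [0.468, 0.53, -0.468, 0.53]
force: [0.8, 1.0, -3.3]
finger_gap: 0.271
```

>>> arm_command:
  series:
    - [[1.5, 0, 0, 0], [1.5, 0, 0, 0], [1.5, 0, 0, 0], [1.5, 0, 0, 0], [1.5, 0, 0, 0], [1.5, 0, 0, 0], [1.5, 0, 0, 0], [1.5, 0, 0, 0], [0, 0, 0, 0], [0, 0, 0, 0]]

```text
t: 15.5
tcp_pos: [0.5461, -0.2897, 0.1884]
tool_rot: [0.468, 0.53, -0.468, 0.53]
force: [0.2, -0.2, -1.5]
finger_gap: 0.275
```

```bash
python3 - <<'E'
from h import *
F=[]
w,c=snap('wrist','w10'); s=status.sense(); T=np.array(s['tcp_pos']); print(s['t'],T,s['force'],s['finger_gap'])
m,b=blobs(w,(8,130,120),(20,255,255)); print([(x.round(1),st) for x,st in b])
snap('scene','s10'); snap('side','d10')
E
```

```text
15.55 [ 0.5461 -0.2896  0.1884] [-0.3033 -0.1432 -2.1752] 0.2712347838807325
[(array([314.3, 178.3]), array([286, 164,  64,  20, 455], dtype=int32)), (array([344.5, 169.9]), array([341, 164,   8,  12,  49], dtype=int32))]
```

>>> arm_command:
  series:
    - [[2, 0, 0, 0], [2, 0, 0, 0], [2, 0, 0, 0], [2, 0, 0, 0], [2, 0, 0, 0], [2, 0, 0, 0], [1.5, 0, 0, 0], [0, 0, 0, 0], [0, 0, 0, 0]]

```text
t: 16.55
tcp_pos: [0.546, -0.2896, 0.1748]
tool_rot: [0.468, 0.53, -0.468, 0.53]
force: [0.4, 0.6, -1.6]
finger_gap: 0.276
```

```bash
python3 - <<'E'
from h import *
w,c=snap('wrist','w11'); s=status.sense(); T=np.array(s['tcp_pos']); M=R.from_quat(s['tool_rot']).as_matrix(); print(s['t'],T,s['force'],s['finger_gap'])
m,b=blobs(w,(8,130,120),(20,255,255),10); print([(x.round(1),st) for x,st in b])
ks=np.vstack([k for k in cv2.findContours(m,0,2)[0] if len(k)>6]); r=cv2.boundingRect(ks); print(r)
a=cam('scene'); im,_=snap('scene','s11'); im3,cd=snap('side','d11')
for z in (.0625,): print('bail',M.T@(onz(c,(r[0]+r[2]/2,r[1]+r[3]-4),z)-T))
cv2.imwrite('pics/v11.png',np.hstack([cv2.resize(w[50:290,200:440],(400,400)),cv2.resize(im3[100:220,300:420],(400,400))])[:,:,::-1])
E
```

```text
16.6 [ 0.5461 -0.2896  0.1749] [-0.2562  0.1039 -1.4424] 0.2724044458748842
[(array([289.6, 173.2]), array([286, 167,   8,  13,  58], dtype=int32)), (array([321.5, 182.3]), array([285, 167,  67,  21, 495], dtype=int32))]
(285, 167, 67, 21)
bail [0.1124 0.0125 0.0016]
```

The bail stayed put while the tool dropped (its pixel width grew as expected) and the load is back to the picker alone, so the carrier stands on the pad. Next: back the hook out and rise.

>>> arm_command:
  series:
    - [[0, -5, 0, 0], [0, -9, 0, 0], [0, -9, 0, 0], [0, -9, 0, 0], [0, -6, 0, 0], [0, 0, 0, 0], [0, 0, 0, 0]]

```text
t: 17.4
tcp_pos: [0.5083, -0.2946, 0.175]
tool_rot: [0.468, 0.53, -0.468, 0.53]
force: [-0.4, -0.1, -2.1]
finger_gap: 0.268
```

```bash
python3 - <<'E'
from h import *
w,c=snap('wrist','w12'); s=status.sense(); T=np.array(s['tcp_pos']); M=R.from_quat(s['tool_rot']).as_matrix(); print(s['t'],T,s['force'],s['finger_gap'])
m,b=blobs(w,(8,130,120),(20,255,255),10); print([(x.round(1),st) for x,st in b])
ks=np.vstack([k for k in cv2.findContours(m,0,2)[0] if len(k)>6]); r=cv2.boundingRect(ks); print(r)
P=onz(c,(r[0]+r[2]/2,r[1]+r[3]-4),.0625);print('bail',P,M.T@(P-T))
g=cv2.cvtColor(w,cv2.COLOR_RGB2GRAY); print(g[100:200,317].tolist())
E
```

```text
17.45 [ 0.5086 -0.2946  0.175 ] [ 0.2221  0.0343 -0.6702] 0.2746168935990945
[(array([317.8, 131.3]), array([283, 123,  70,  13, 556], dtype=int32))]
(283, 123, 70, 13)
bail [ 0.5589 -0.2896  0.0625] [0.1125 0.0505 0.0013]
[182, 141, 136, 153, 194, 223, 233, 235, 233, 233, 227, 206, 166, 139, 107, 192, 207, 200, 199, 198, 196, 196, 197, 197, 198, 197, 196, 202, 156, 169, 187, 185, 185, 183, 182, 185, 197, 196, 194, 195, 194, 195, 194, 195, 194, 191, 198, 187, 179, 176, 178, 172, 163, 151, 154, 154, 149, 154, 155, 150, 120, 93, 123, 172, 178, 178, 175, 177, 178, 177, 176, 177, 178, 178, 177, 178, 180, 177, 179, 179, 177, 178, 178, 176, 178, 176, 178, 179, 178, 178, 179, 184, 160, 113, 94, 96, 100, 97, 101, 97]
```

>>> arm_command:
  series:
    - [[-10, 0, 0, 0], [-25, 0, 0, 0], [-50, 0, 0, 0], [-50, 0, 0, 0], [-40, 0, 0, 0.14], [-10, 0, 0, 0], [0, -4.7, -30, 0], [0, -4.7, -46, 0], [0, -4.7, -46, 0], [0, -4.7, -46, 0]]

```text
t: 18.45
tcp_pos: [0.4912, -0.1242, 0.359]
tool_rot: [-0.503, -0.497, 0.504, -0.496]
force: [1.1, 0.4, -1.7]
finger_gap: 0.27
```

>>> arm_command:
  series:
    - [[0, -4.7, -46, 0], [0, -4.7, -46, 0], [0, -4.7, -46, 0], [0, -4.7, -46, 0], [0, -4.7, -46, 0], [0, -4.7, -46, 0], [0, -4.7, -46, 0], [0, -4.7, -46, 0], [0, -4.7, -46, 0], [0, 0, -23, 0]]

```text
t: 19.45
tcp_pos: [0.4547, 0.315, 0.359]
tool_rot: [-0.502, -0.498, 0.503, -0.497]
force: [0.1, -1.0, -1.0]
finger_gap: 0.276
```

>>> arm_command:
  series:
    - [[0, 0, 0, 0], [0, 0, 0, 0], [0, 0, 0, 0]]

```text
t: 19.75
tcp_pos: [0.4561, 0.3106, 0.3593]
tool_rot: [-0.503, -0.496, 0.504, -0.496]
force: [0.7, -0.9, -2.3]
finger_gap: 0.277
```

```bash
python3 - <<'E'
from h import *
w,c=snap('wrist','w13'); s=status.sense(); T=np.array(s['tcp_pos']); M=R.from_quat(s['tool_rot']).as_matrix(); print(s['t'],T,M,s['force'],s['finger_gap'])
d=np.array([.459,.312,T[2]])-T; print('to go tool',M.T@d*1000)
# light fork corners: expected pixels
for p in [(.6098,.3385),(.6083,.2758),(.507,.342),(.5061,.2759)]: print(proj(c,[*p,.135]))
a=cv2.cvtColor(w,cv2.COLOR_RGB2HSV); m=((a[...,1]<30)&(a[...,2]>165)).astype(np.uint8)*255
n,l,st,ce=cv2.connectedComponentsWithStats(m)
for i in range(1,n):
    if st[i][4]>300:
        k=max(cv2.findContours((l==i).astype(np.uint8),0,2)[0],key=cv2.contourArea); q=cv2.approxPolyDP(k,4,True)[:,0]
        print(st[i],[(p.tolist(),onz(c,p,.135)[:2].round(4).tolist()) for p in q])
E
```

```text
19.8 [0.4563 0.3104 0.3595] [[-0.0008  0.9999 -0.0161]
 [-0.0008 -0.0161 -0.9999]
 [-1.     -0.0008  0.0008]] [-0.3175 -0.4163 -1.5944] 0.2766213473271313
to go tool [-0.0033  2.6315 -1.6527]
[283.4217   7.9562]
[350.7401   8.5782]
[284.5392 121.2048]
[349.3791 121.0307]
[573   0  67 108 912] [([584, 0], [0.612, 0.0596]), ([573, 107], [0.5162, 0.0504]), ([639, 99], [0.5229, -0.0143]), ([637, 94], [0.5278, -0.011]), ([577, 100], [0.523, 0.0478]), ([588, 4], [0.6086, 0.0552])]
[ 277    9   83  120 6516] [([279, 9], [0.609, 0.3427]), ([281, 122], [0.5063, 0.3456]), ([300, 123], [0.505, 0.3263]), ([300, 69], [0.5565, 0.3247]), ([326, 68], [0.557, 0.2993]), ([327, 121], [0.5065, 0.2987]), ([311, 125], [0.5028, 0.3151]), ([345, 123], [0.5042, 0.2804]), ([347, 94], [0.5324, 0.2786]), ([353, 97], [0.5295, 0.2725]), ([359, 87], [0.5389, 0.2667]), ([347, 92], [0.5343, 0.2786]), ([349, 10], [0.6071, 0.2774])]
[349  96  36  39 303] [([377, 96], [0.53, 0.2486]), ([370, 105], [0.5215, 0.2553]), ([374, 109], [0.5175, 0.2512]), ([349, 115], [0.5121, 0.2764]), ([362, 124], [0.5029, 0.263]), ([361, 13
[... 1376 characters left out ...]
809]), ([419, 311], [0.28, 0.1889]), ([403, 311], [0.2804, 0.2083]), ([404, 301], [0.2943, 0.2079]), ([415, 306], [0.2871, 0.1942]), ([420, 290], [0.309, 0.1898]), ([410, 292], [0.3065, 0.2015]), ([415, 299], [0.2968, 0.1949]), ([411, 302], [0.2928, 0.1994]), ([405, 297], [0.2998, 0.207]), ([396, 300], [0.2958, 0.2176]), ([390, 297], [0.3001, 0.225]), ([392, 282], [0.3203, 0.2236]), ([398, 288], [0.3121, 0.2161]), ([396, 280], [0.3228, 0.219])]
[ 101  300   39   33 1002] [([104, 304], [0.2964, 0.5684]), ([101, 317], [0.2783, 0.5756]), ([111, 329], [0.2609, 0.5668]), ([127, 332], [0.2562, 0.5479]), ([138, 324], [0.2675, 0.5324]), ([138, 313], [0.2832, 0.5297]), ([129, 303], [0.2973, 0.5381])]
```

The fork is re-measured: slot edges at y≈0.326 and 0.299, closed end at x≈0.557, so the slot point is about (0.538, 0.312), matching the first measurement.

>>> arm_command:
  series:
    - [[20, 0, -3, 0], [45, 0, 0, 0], [45, 0, 0, 0], [45, 0, 0, 0], [20, 0, 0, 0], [9, 0, 0, 0], [0, 0, 0, 0], [0, 0, 0, 0]]

```text
t: 20.6
tcp_pos: [0.4578, 0.3145, 0.1771]
tool_rot: [0.505, 0.496, -0.503, 0.496]
force: [0.2, 0.3, -1.2]
finger_gap: 0.27
```

>>> arm_command:
  series:
    - [[0, 10, 0, 0], [0, 15, 0, 0], [0, 15, 0, 0], [0, 15, 0, 0], [0, 15, 0, 0], [0, 10, 0, 0], [0, 5, 0, 0], [0, 0, 0, 0], [0, 0, 0, 0]]

```text
t: 21.5
tcp_pos: [0.5409, 0.3132, 0.1759]
tool_rot: [-0.504, -0.496, 0.504, -0.496]
force: [-0.9, 0.3, -0.6]
finger_gap: 0.268
```

>>> arm_command:
  series:
    - [[4, 0, 0, 0], [4, 0, 0, 0], [3, 0, 0, 0], [2, 0, 0, 0], [1, 0, 0, 0], [1, 0, 0, 0], [1, 0, 0, 0], [0, 0, 0, 0]]

```text
t: 22.3
tcp_pos: [0.5414, 0.3132, 0.1597]
tool_rot: [-0.504, -0.496, 0.504, -0.496]
force: [0.5, 0.0, -0.8]
finger_gap: 0.276
```

Not quite seated yet. I'll lower a bit more and read the force.

>>> arm_command:
  series:
    - [[1, 0, 0, 0], [0.5, 0, 0, 0], [0.5, 0, 0, 0], [0, 0, 0, 0], [0, 0, 0, 0]]

```text
t: 22.8
tcp_pos: [0.5415, 0.3133, 0.1583]
tool_rot: [0.504, 0.496, -0.504, 0.496]
force: [-2.1, 0.5, 2.7]
finger_gap: 0.272
```

```bash
python3 - <<'E'
from h import *
w,c=snap('wrist','w14'); s=status.sense(); print(s['t'],s['tcp_pos'],s['force'])
im3,cd=snap('side','d14')
cv2.imwrite('pics/v14.png',np.hstack([cv2.resize(w[100:340,200:440],(400,400)),cv2.resize(im3[170:310,180:320],(400,400))])[:,:,::-1])
E
```

```text
22.85 [0.5415 0.3133 0.1583] [-2.2796 -1.2367  2.5359]
```

The force has flipped upward, so the disc is seated on the prongs. Next: release and rise.

>>> arm_command:
  series:
    - [[0, 0, 0, 0], [0, 0, 0, 0], [0, 0, 0, 0], [0, 0, 0, 0], [0, 0, 0, 0], [0, 0, 0, 0], [0, 0, 0, 0], [0, 0, 0, 0]]
  jaw: 100

```text
t: 23.7
tcp_pos: [0.5414, 0.3133, 0.1578]
tool_rot: [0.504, 0.496, -0.504, 0.496]
force: [-1.1, 0.5, 0.9]
finger_gap: 1.0
```

>>> arm_command:
  series:
    - [[-15, 0, 0, 0], [-40, 0, 0, 0], [-40, 0, 0, 0], [-40, 0, 0, 0], [-20, 0, 0, 0], [0, 0, 0, 0], [0, 0, 0, 0]]

```text
t: 24.4
tcp_pos: [0.5411, 0.3131, 0.3126]
tool_rot: [-0.504, -0.496, 0.504, -0.496]
force: [0.1, -0.4, -0.7]
finger_gap: 1.003
```

```bash
python3 - <<'E'
from h import *
w,c=snap('wrist','w15'); s=status.sense(); print(s['t'],s['tcp_pos'],s['force'],s['finger_gap'])
im3,cd=snap('side','d15'); im2,cs=snap('scene','s15')
for n,im,cc in [('w',w,c),('scene',im2,cs)]:
    m,b=blobs(im,(8,130,120),(20,255,255)); print(n,[(x.round(1),st.tolist(),onz(cc,x,.0625)) for x,st in b])
    m,b=blobs(im,(105,150,50),(125,255,255),60); print(n,[(x.round(1),st.tolist(),onz(cc,x,.19)) for x,st in b])
cv2.imwrite('pics/final.png',np.vstack([np.hstack([cv2.resize(w[90:250,240:400],(400,300)),cv2.resize(im3[170:310,180:320],(400,300))]),np.hstack([cv2.resize(im2[110:270,150:310],(400,300)),cv2.resize(im3[130:250,280:420],(400,300))])])[:,:,::-1])
E
```

```text
24.45 [0.5405 0.3129 0.3114] [ 0.5522  0.2709 -1.455 ] 0.997742907484197
w [(array([196.5, 237.5]), [174, 222, 42, 39, 894], array([0.4551, 0.4595, 0.0625]))]
w [(array([582.5,  76.8]), [524, 67, 116, 20, 748], array([0.6265, 0.1224, 0.19  ])), (array([317. , 194.4]), [302, 172, 31, 45, 1322], array([0.5427, 0.3125, 0.19  ])), (array([ 96.5, 311.2]), [45, 295, 112, 47, 2818], array([0.4397, 0.5071, 0.19  ]))]
scene [(array([195.3, 142.7]), [189, 137, 14, 12, 36], array([ 0.5596, -0.2892,  0.0625])), (array([230.5, 209.4]), [226, 205, 11, 10, 27], array([ 0.5966, -0.0768,  0.0625]))]
scene [(array([191.2,  88.9]), [182, 74, 18, 32, 269], array([ 0.4931, -0.3373,  0.19  ])), (array([235.2, 240.6]), [213, 218, 45, 45, 135], array([0.632 , 0.0384, 0.19  ])), (array([532.6, 342.9]), [481, 295, 104, 99, 3997], array([0.3098, 0.5726, 0.19  ]))]
```

View pics/final.png

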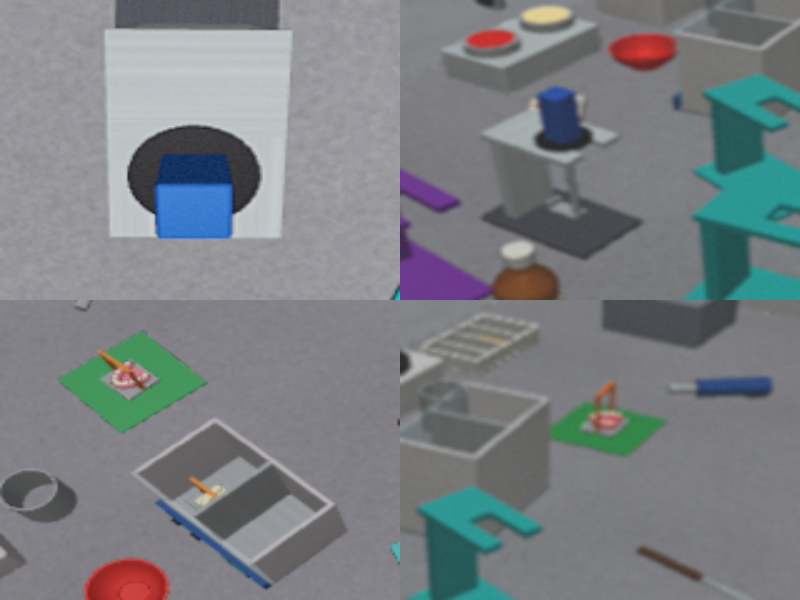

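The picker hangs in the grey stand with its rod in the slot. The pink carrier stands upright at the centre of the green pad, and the other carrier is still in its well.

```bash
python3 -c "from station import ticket; print(ticket.sign_off())"
```

```text
the job is handed in; nothing more can be done
None
```

I did the whole job in the order asked and handed it in at about 24.5 s of the 69 s allowed. I took the picker from the grey stand and hooked the pink carrier's bail. I then lifted it out, set it down on the green pad while hooked, unhooked it, and hung the picker back in its stand.

**Last checks:**
- **Carrier:** it stands upright at about (0.560, −0.289). The pad centre measured (0.559, −0.289).
- **Picker:** it hangs with its rod in the slot and its disc on the prongs. The grip is at about (0.542, 0.312), and the slot point measured about (0.538, 0.312).
- **Robot:** the gripper is open and 15 cm above where it let go, touching nothing.
- **Other carrier:** its bail shows at the same pixel as at the start, so it did not move.

**What disagreed:** the cameras differed by 2–4 mm in position. Two-view heights scattered more: the grip top came out at 0.191–0.195 m against 0.199 m expected. The bails came out at 0.069 m (pink) and 0.079 m (other) against 0.064 m, and the pad about 14 mm too high. One two-position wrist reading of the grip top, over a very short baseline, gave 0.219 m and I did not use it. For heights I therefore relied on the sizes in the text, the picker's seating in the stand and the force readings, which agreed with each other.

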